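# Hold the case loupe at its balance point for its hinge screws

## Task

Open the lid of the wooden inspection case right back until it rests on its stop and stays there by itself. Then take the folding loupe inside by its orange tab, swing it up to its balance point, standing upright, and finish while holding it there still, gripped by the tab, so that I can tighten its hinge screws without load; never let it flop over to the back. Leave the other things on the bench, and the ring under the loupe, where they are.

Things in the scene. Friction and masses are not known exactly. Their poses are not given: they have to be found in the camera images.
- case: Wooden inspection case, fixed to the bench: 170 (x) x 260 (y) x 70 mm high without its lid, open-topped, walls and floor 6 mm. Origin: centre of its underside, on the bench. Its x axis points from the front wall (with the lid's brass tab) to the hinge wall, z up; its yaw varies.
- lid (a joint): Lid angle in rad: 0 closed and level, grows as the front edge rises, 2.0 on its stop (leaning back 25 degrees past upright). Freely hinged, about 0.3 kg: it falls shut below about 1.5 and falls open by itself onto the stop beyond about 1.65.
- lid_hinge (a point): Middle of the lid's hinge axis, on top of the case's rear rim (85 mm along case x, 70 mm up). The axis runs along case y. Its frame turns with the lid. The lid is a 170 x 260 x 8 mm board whose underside lies on the hinge axis' level when closed.
- lid_grip (a point): Grip point in the brass pull tab in the middle of the lid's front edge: 194 mm forward of the hinge axis and 4 mm above it when closed. The tab is 22 mm wide along the hinge axis, 12 mm thick, and sticks out 36 mm: 24 mm before and 12 mm beyond this point. Pinched across its 22 mm from above, it turns between the finger pads as the lid swings.
- loupe (a joint): Loupe angle in rad: 0 folded down level inside the case, tab to the case's front; grows as the tab rises; 1.571 standing upright, its balance point (weight exactly over the hinge); 2.15 flopped over onto its back stop. Freely hinged, very little friction: let go, it falls to one side or the other.
- loupe_hinge (a point): Middle of the loupe's hinge axis: 48 mm above the bench, parallel to case y, 45 mm along case x; along case y it varies by up to 30 mm either way. Its frame turns with the loupe. The loupe's frame is black, with a clear lens: 70 mm long from the hinge, 90 mm wide, 10 mm thick; about 0.13 kg. Its white stand is fixed in the case.
- loupe_grip (a point): Orange tab of the loupe, 20 mm wide along the hinge axis, 12 mm thick. This point: its grip point, on the loupe's mid-plane, 98 mm from the hinge axis; the tab goes on 14 mm beyond it and 28 mm back to the frame. Free room beside it, and under it down to the stand's floor (10 mm above the bench). Pinched across its 20 mm from above, it turns between the finger pads.
- ring: Brass finger ring lying under the loupe's lens on the stand, 23 mm outside, 6 mm high, loose. Origin: centre of its underside. Leave it alone.
- charcoal: Black charcoal soldering block 110 x 70 x 28 mm, loose, on a white tile on the pebble pan (310 mm wide round pan at the robot's right). Leave it alone. Origin: centre of its underside.
- gas: Yellow gas cylinder in a black foot, 130 mm wide, 265 mm tall, standing loose at the robot's left. Leave it alone. Origin: centre of its underside.
- jar: Glass jar, 60 mm wide, 65 mm tall, loose. Leave it alone. Origin: centre of its underside.
- dish: White ceramic dish, 80 mm wide, 32 mm tall, loose. Leave it alone. Origin: centre of its underside.
- tin: Small blue tin, 56 mm wide, 50 mm tall, loose. Leave it alone. Origin: centre of its underside.
- brush: Flux brush lying loose on the bench beyond the case. Leave it alone. Origin: underside of its middle.

How it is judged:
On the way, in this order (a step that is already met when the one before it is completed fails the run):
1. the lid is open and rests on its stop, the loupe still folded down (value of joint lid above 1.93 rad and velocity of joint lid between -0.1 and 0.1 rad/s and value of joint loupe below 0.4 rad), for 0.3 s.
2. the loupe stands at its balance point, gripped by its tab (value of joint loupe between 1.45 and 1.69 rad and contact force between the fingers and loupe_c0 above 1 N), for 0.3 s.
At the end, for the whole second after the job is handed in: The lid rests on its stop (beyond 1.93 rad), and the loupe is held still (under 0.1 rad/s) within 0.12 rad (7 degrees) of upright, the fingers gripping its orange tab with more than 1 N; every bystander is within 25 mm of its start (all of step 2 and value of joint lid above 1.93 rad and velocity of joint loupe between -0.1 and 0.1 rad/s); the arm keeps its last pose, push and grip.
It fails at once if the loupe flops over to the back (value of joint loupe above 1.95 rad).
It fails at once if a bystander is moved more than 25 mm (distance of any of ring, charcoal, gas, jar, dish, tin, brush from where it was at the start of the episode above 0.025 m).
It also fails if it takes over 54 s, if anything falls off the work surface, if the arm or the gripper's body presses on something with over 40 N, if the wrist force passes 120 N, or if a joint passes its speed limit or range.

## Robot

A 7-joint arm with a two-finger parallel gripper is mounted at the origin on the work surface. World frame = base frame: x ahead of the robot, y to its left, z up, the work surface at z = 0. Lengths are in m, angles in rad, forces in N, time in s.
With the tool pointing down it reaches from about 0.4 to 0.85 m from the base axis. Payload 6.9 kg.
Tool frame: the origin (TCP) lies midway between the tips of the shut fingers; the grasp point (between the pads) lies behind it (ctrl.pinch_z is the z of the grasp point in the tool frame, in m); z points along the fingers, y is the line along which they close (so a half turn about z gives the same grasp; the last joint's range is limited). The gripper opens to 85 mm and grips with 20 to 120 N. Pads are 22 mm wide; open, the fingers measure 114 mm over their backs; the gripper's body (76 mm by 85 mm) begins 54 mm behind the grasp point. The pads swing forward as they close: fully open they stand 13 mm farther back than shut.
Start: joints at [1.292, 0.507, -0.238, 1.5, 0.126, 1.149, -0.155], TCP at [0.235, -0.579, 0.231] pointing down, gripper open.
Joint ranges: [-3.08, 3.08], [-0.24, 2.05], [-1.43, 1.35], [0, 2.5], [-1.52, 4.66], [0.17, 1.96], [-2.89, 2.89]. Speed limits (rad/s): [2.39, 2.39, 3.14, 3.14, 3.14, 3.14, 3.14].

## Interface

Orientations are given as a unit quaternion [w, x, y, z].
In Python, from station import ctrl, get_state, vision, ticket, models gives the robot as it stands. Calls block until the motion is done:
- ctrl.movep(position, orientation): joint-space move of the TCP to a pose.
- ctrl.movel(position, frame=None, max_speed=0.15): straight line of the TCP; frame=None keeps the orientation; max_speed is the mean speed in m/s.
- ctrl.set_joints(angles): joint-space move.
- ctrl.ungrasp() and ctrl.close_gripper(force=None): open the fingers fully, or close them until they stop; force is the grip in N (None keeps the last).
- ctrl.pause(seconds).
- ctrl.ik(position, orientation): joint angles nearest the present ones, or None.
- get_state(): the state.
- vision.grab_frame(name): name is "scene" or "top"; returns (picture, depth): 400x640x3 uint8, blue, green, red; 400x640 float32, m along the optical axis (not along the pixel's ray), 0 where there is no reading.
- vision.camera_info(name): a dict with "mtx" (3x3 intrinsics, pixels), "dist_coeffs" ([k1, k2, p1, p2, k3] as OpenCV has them; the pictures are not rectified), "R" (3x3) and "t" (3): a world point X has camera coordinates R X + t. Camera axes: x right, y down, z forward; pixel columns grow to the right and rows downward; lengths in m; the calibration is good to about 2 mm. A picture is of the moment at which its call begins. camera_info takes no time and is no camera call.
A pose or a line that the arm cannot do raises ctrl.Unreachable and nothing moves.
- ticket.close_job(): hands the job in; it is judged then, once.
Trained networks look in the newest picture that a camera, given by its name, has taken for a name from the list of things; names that differ only in an ending like _2 or _b are one class to them, and where a whole thing is asked for, a point or a joint stands for the part that bears it (a point fixed in the world has none). Each returns a list of dicts, best first, with "p" (0 to 1); they miss things now and then, are a little off and sometimes report something else, mostly with a low value. They report only what shows in the picture. A call takes as long as a camera call.
- models.recognise(camera, target): "point" ([column, row] in pixels, amid what is visible of it).
- models.masks_of(camera, target): "mask" (400x640 bool, what is visible of it) and "point" ([column, row] in pixels, amid what is visible of it).
The state is a dict: "time": time; "qpos": joint angles; "qd": joint speeds; "tau": joint torques, N m; "tcp_pos": TCP position; "eef_rot": TCP orientation; "contact_force": force on the tool from outside, world axes, zero at the start; "wrist_torque": the same for the moment, N m; "width": finger opening in m; "gripper_force": force on a finger pad.
Only numpy, scipy, OpenCV 4.12 (cv2) and the standard library are available. Lean on these libraries where they do the work, as an engineer would, in place of code of your own. Each camera call takes 0.05 s, during which the arm holds its last target. There are 200 camera calls.

## Working session

There is one attempt and no reset: what is moved stays moved. The work goes in short steps, each a Python script; the robot and the scene stay as the last script left them, time stands still between calls to the robot, and variables do not carry over. Pictures are saved under pics/ and viewed, at most 10 in all, crops included, and the job is handed in when it is done.

```bash
ls; mkdir -p pics
python3 - <<'E'
from station import ctrl, get_state, vision, ticket, models
import cv2, numpy as np
print(ctrl.pinch_z); s=get_state(); print(s['time'],s['tcp_pos'],s['eef_rot'])
for c in('scene','top'):
    im,d=vision.grab_frame(c); cv2.imwrite(f'pics/{c}0.png',im); np.save(f'{c}_d.npy',d)
    i=vision.camera_info(c); print(c,i)
    for t in('case','lid','lid_grip','lid_hinge','loupe_grip','gas','jar','dish','tin','brush','charcoal'):
        print(t,[(np.round(r['point']),round(r['p'],2)) for r in models.recognise(c,t)[:2]])
print(get_state()['time'])
E
```

```text
pics
-0.0187
0.0 [ 0.23436462 -0.57886041  0.23041997] [-8.67786143e-04  9.81542758e-01  1.91240752e-01 -1.90020793e-04]
scene {'mtx': array([[370.66333127,   0.        , 318.05592997],
       [  0.        , 370.66333127, 193.1460169 ],
       [  0.        ,   0.        ,   1.        ]]), 'dist_coeffs': array([-0.0321481,  0.       ,  0.       ,  0.       ,  0.       ]), 'R': array([[ 0.01942836,  0.99964118,  0.01844034],
       [ 0.56909569,  0.00410765, -0.82226104],
       [-0.82204175,  0.0264695 , -0.56881168]]), 't': array([-0.01042049, -0.25963663,  1.57343415])}
case [(array([268., 205.]), 0.86)]
lid [(array([271., 192.]), 0.95)]
lid_grip [(array([271., 194.]), 0.85)]
lid_hinge [(array([271., 196.]), 0.59)]
loupe_grip []
gas [(array([494., 193.]), 0.91), (array([269., 204.]), 0.23)]
jar [(array([221., 157.]), 0.87)]
dish [(array([356., 262.]), 0.62)]
tin [(array([434., 176.]), 0.53)]
brush [(array([260., 263.]), 0.62)]
charcoal [(array([158., 194.]), 0.64)]
top {'mtx': array([[416.77242656,   0.        , 311.32034826],
       [  0.        , 416.77242656, 196.45161695],
       [  0.        ,   0.        ,   1.        ]]), 'dist_coeffs': array([-0.04888885,  0.        ,  0.        ,  0.        ,  0.        ]), 'R': array([[-0.02018337, -0.99963237,  0.01810431],
       [-0.99365869,  0.0180528 , -0.11097971],
       [ 0.11061208, -0.02022945, -0.99365776]]), 't': array([-0.01711118,  0.52843916,  1.20875159])}
case [(array([350., 182.]), 0.96)]
lid [(array([347., 182.]), 0.62), (array([354., 179.]), 0.55)]
lid_grip [(array([350., 180.]), 0.62)]
lid_hinge [(array([350., 182.]), 0.89)]
loupe_grip []
gas [(array([135., 177.]), 0.61)]
jar [(array([425., 276.]), 0.6), (array([352., 114.]), 0.55)]
dish [(array([269., 110.]), 0.9)]
tin [(array([173., 245.]), 0.82)]
brush [(array([350., 116.]), 0.57)]
charcoal [(array([467., 196.]), 0.82)]
1.2
```

```bash
python3 -c "
import cv2,numpy as np
a=cv2.imread('pics/scene0.png');b=cv2.imread('pics/top0.png')
cv2.imwrite('pics/a.png',cv2.resize(np.vstack([a,b]),(480,600)))"
```

```text
(no output)
```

View pics/scene0.png

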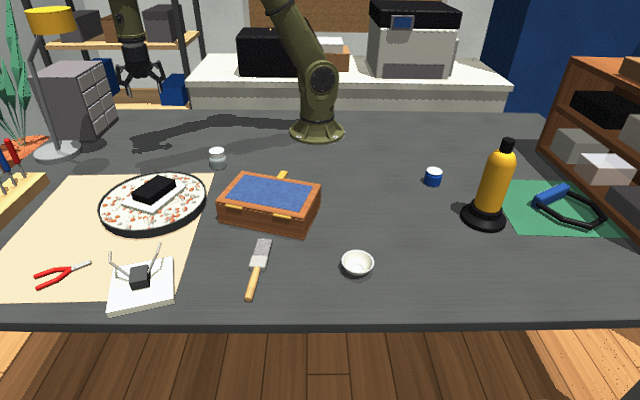

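View pics/top0.png

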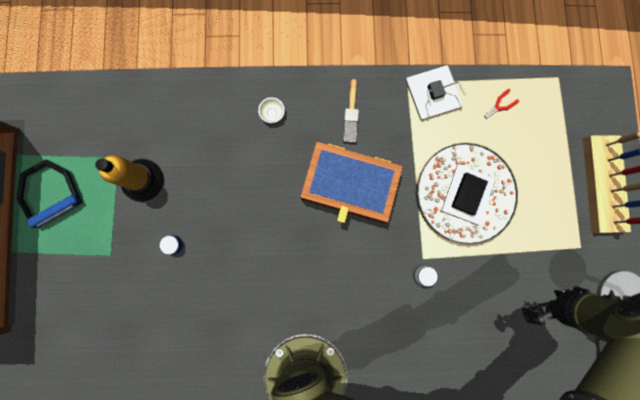

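The scene view shows the closed case at (270,205), its brass tab at (283,175), toward the robot. The top view shows the tab at (343,214), the hinge side at the top, and the jar at (427,276). Next I measure the lid from both cameras.

```bash
cat > h.py <<'E'
from station import ctrl, get_state, vision, ticket, models
import cv2, numpy as np
from scipy.spatial.transform import Rotation as Ro
def cloud(cam,d):
    i=vision.camera_info(cam); v,u=np.mgrid[0:400,0:640]
    n=cv2.undistortPoints(np.stack([u,v],-1).reshape(-1,1,2).astype(float),i['mtx'],i['dist_coeffs']).reshape(400,640,2)
    P=np.dstack([n,np.ones((400,640))])*d[...,None]
    return (P-i['t'])@i['R']
def quat(yaw,tilt=0,axis=None):  # tool down, closing line y at angle yaw; tilt (rad) about world axis
    R=Ro.from_matrix(np.array([[np.sin(yaw),np.cos(yaw),0],[-np.cos(yaw),np.sin(yaw),0],[0,0,1]]))
    y=np.array([np.cos(yaw),np.sin(yaw),0]); z=np.array([0,0,-1.]); x=np.cross(y,z)
    R=Ro.from_matrix(np.c_[x,y,z])
    if axis is not None: R=Ro.from_rotvec(tilt*np.asarray(axis))*R
    q=R.as_quat(); return np.r_[q[3],q[:3]]
E
python3 - <<'E'
from h import *
for c in('scene','top'):
    im=cv2.imread(f'pics/{c}0.png'); X=cloud(c,np.load(f'{c}_d.npy'))
    u0,u1,v0,v1=(200,340,160,250) if c=='scene' else (290,410,130,235)
    m=np.zeros((400,640),bool); m[v0:v1,u0:u1]=1
    m&=(X[...,2]>.06)&(X[...,2]<.11); 
    hsv=cv2.cvtColor(im,cv2.COLOR_BGR2HSV); P=X[m]
    print(c,len(P),'z',np.percentile(P[:,2],[5,50,95]))
    y=m&(abs(hsv[...,0].astype(int)-25)<6)&(hsv[...,1]>140)&(hsv[...,2]>150)
    n,l,st,ce=cv2.connectedComponentsWithStats(y.astype(np.uint8))
    for k in range(1,n):
        if st[k,4]>15: print('yellow',st[k],ce[k],X[l==k].mean(0),np.ptp(X[l==k],axis=0))
    b=m&(hsv[...,0]>95)&(hsv[...,0]<130)&(hsv[...,1]>80)
    for nm,mm in(('blue',b),('all',cv2.morphologyEx(m.astype(np.uint8),cv2.MORPH_OPEN,np.ones((17,17)))>0)):
        r=cv2.minAreaRect(X[mm][:,:2].astype(np.float32)); print(nm,r,np.median(X[mm][:,2]))
E
```

```text
scene 3621 z [0.06682653 0.0778046  0.08003587]
yellow [277 171  10   8  45] [281.6        174.66666667] [ 0.47181838 -0.11214063  0.07929062] [0.04342422 0.02590041 0.00631021]
yellow [226 204  16   5  30] [233.66666667 206.13333333] [ 0.62560382 -0.23388593  0.07289457] [0.01941644 0.04395662 0.00580176]
yellow [274 213  17   6  34] [282.20588235 215.47058824] [ 0.66743757 -0.09882285  0.07387677] [0.01831063 0.04338851 0.00521658]
blue ((0.5612801313400269, -0.14178019762039185), (0.2197895348072052, 0.13042621314525604), 72.37551879882812) 0.07840349040330095
all ((0.5751157999038696, -0.12331129610538483), (0.22160233557224274, 0.17540588974952698), 74.01701354980469) 0.07797347536925281
top 5465 z [0.07555245 0.07955594 0.0834245 ]
blue ((0.565090537071228, -0.14277608692646027), (0.21591827273368835, 0.12659764289855957), 72.88494873046875) 0.07996482113202208
all ((0.5843355059623718, -0.13758116960525513), (0.2403138428926468, 0.16893334686756134), 85.22315216064453) 0.07973664608756204
```

```bash
cat >> h.py <<'E'
xh=np.array([np.cos(-.304),np.sin(-.304),0]); zh=np.array([0,0,1.]); yh=np.cross(zh,xh)
H=np.array([.6445,-.1675,.07])
def lid(th): return H+.194*(-np.cos(th)*xh+np.sin(th)*zh)+.004*(np.sin(th)*xh+np.cos(th)*zh)
Q=quat(np.pi/2-.304)
def tcp(p,q): # TCP for grasp point p
    R=Ro.from_quat(np.r_[q[1:],q[0]]); return np.asarray(p)-R.apply([0,0,ctrl.pinch_z])
E
python3 - <<'E'
from h import *
np.set_printoptions(precision=3,suppress=True)
for q in(quat(np.pi/2-.304),quat(-np.pi/2-.304)):
    for th in(0,.8,1.57,1.85): print(th,lid(th),ctrl.ik(tcp(lid(th),q),q))
    print(ctrl.ik(tcp(lid(0)+[0,0,.1],q),q))
    for th in (0,1.57): print('loupe',ctrl.ik(tcp(H+[0,0,-.022]-.04*xh+.098*(-np.cos(th)*xh+np.sin(th)*zh),q),q))
E
```

```text
0 [ 0.459 -0.109  0.074] [ 0.7    0.614 -0.781  2.108  0.689  0.692  0.72 ]
0.8 [ 0.518 -0.128  0.212] [ 0.79   0.52  -0.915  1.793  0.467  1.063  0.971]
1.57 [ 0.648 -0.169  0.264] [ 0.68   0.687 -0.91   1.34   0.536  1.368  1.045]
1.85 [ 0.699 -0.185  0.255] [ 0.623  0.777 -0.896  1.177  0.585  1.439  1.076]
[ 0.809  0.472 -0.906  1.994  0.474  0.9    0.918]
loupe [ 0.68   0.72  -0.77   1.986  0.746  0.743  0.72 ]
loupe [ 0.702  0.724 -0.866  1.632  0.61   1.077  0.927]
0 [ 0.459 -0.109  0.074] [ 0.283  0.515 -0.145  2.113  0.143  0.522 -1.843]
0.8 [ 0.518 -0.128  0.212] [ 0.367  0.404 -0.245  1.798  0.117  0.954 -1.802]
1.57 [ 0.648 -0.169  0.264] [ 0.325  0.568 -0.193  1.345  0.109  1.238 -1.749]
1.85 [ 0.699 -0.185  0.255] [ 0.306  0.664 -0.167  1.183  0.107  1.303 -1.729]
[ 0.377  0.364 -0.265  1.999  0.131  0.794 -1.839]
loupe [ 0.268  0.613 -0.11   1.991  0.122  0.543 -1.802]
loupe [ 0.306  0.599 -0.154  1.637  0.109  0.914 -1.763]
```

```bash
sed -i 's/^Q=.*/Q=quat(-np.pi\/2-.304)/' h.py
python3 - <<'E'
from h import *
np.set_printoptions(precision=3,suppress=True)
ctrl.movep(tcp(lid(0)+[0,0,.10],Q),Q); print(get_state()['time'])
ctrl.movel(tcp(lid(0),Q),max_speed=.12)
s=get_state(); print(s['time'],s['tcp_pos'],s['contact_force'])
ctrl.close_gripper(30); s=get_state(); print(s['time'],s['width'],s['gripper_force'],s['contact_force'],s['tcp_pos'])
im,d=vision.grab_frame('top'); im2,_=vision.grab_frame('scene')
cv2.imwrite('pics/g1.png',np.vstack([cv2.resize(im[100:260,250:450],(600,300)),cv2.resize(im2[130:250,180:380],(600,300))]))
E
```

```text
3.1083
4.0917 [ 0.46  -0.11   0.056] [-0.34   0.151 -0.086]
4.6917 0.021426031526747397 32.231159806251526 [-3.135 -7.206  7.447] [ 0.459 -0.112  0.056]
```

View pics/g1.png

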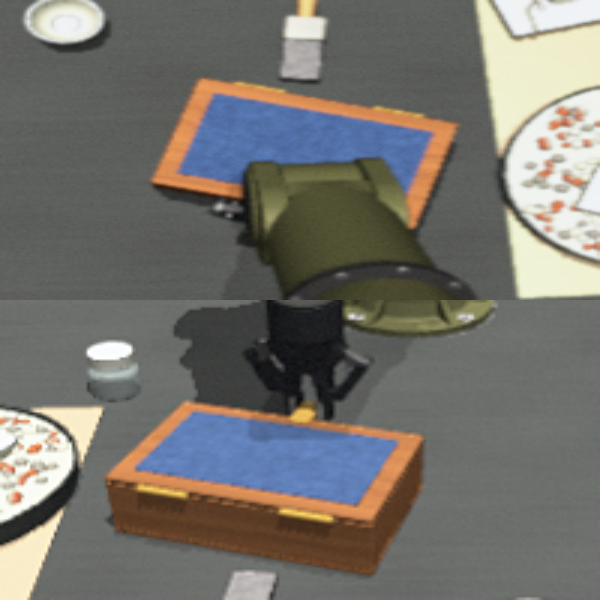

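The tab, at about (305,412) in the lower crop, is between the fingers and the width of 21.4 mm matches it. Next I swing the lid open in chords.

Run:
```python
from h import *
np.set_printoptions(precision=2,suppress=True)
for th in np.linspace(0,1.82,12)[1:]:
    ctrl.movel(tcp(lid(th),Q),max_speed=.09)
    s=get_state(); f=s['contact_force']; print(round(th,2),round(s['time'],2),f,s['width'])
    if np.linalg.norm(f)>45: print('STOP');break
```

```text
0.17 5.3 [-0.85 -7.42 -1.42] 0.02139253305991262
0.33 5.81 [-1.05 -7.77 -2.35] 0.02106249519249099
0.5 6.32 [-1.52 -5.56 -1.39] 0.021117312014824217
0.66 6.83 [-1.87 -5.93 -0.59] 0.021420030104468277
0.83 7.33 [-2.37 -5.01 -0.18] 0.021065648527394752
0.99 7.84 [-3.58 -5.33  0.22] 0.02123434205111915
1.16 8.35 [-2.64 -5.28  1.07] 0.021682964331205323
1.32 8.86 [-2.14 -6.06  0.73] 0.021166883404272325
1.49 9.37 [-1.74 -5.31  0.91] 0.02090331622266059
1.65 9.88 [-1.72 -4.62  1.77] 0.02131018904191784
1.82 10.38 [-0.73 -4.97  1.75] 0.021543267969727876
```

Run:
```python
from h import *
np.set_printoptions(precision=4,suppress=True)
ctrl.ungrasp(); ctrl.pause(.3)
ctrl.movel(tcp(lid(1.82)+[0,0,.06],Q),max_speed=.15)
ctrl.movep([.40,.12,.33],quat(-np.pi/2+.2)); print(get_state()['time'])
im,d=vision.grab_frame('top'); im2,d2=vision.grab_frame('scene')
cv2.imwrite('pics/g2.png',np.vstack([cv2.resize(im[100:260,250:450],(600,400)),cv2.resize(im2[120:250,180:380],(600,200))]))
cv2.imwrite('pics/t2.png',im);cv2.imwrite('pics/s2.png',im2)
np.save('t2.npy',d);np.save('s2.npy',d2)
for c,D in(('top',d),('scene',d2)):
    X=cloud(c,D)
    for t in('loupe_grip','lid_grip','loupe','ring'):
        for r in models.masks_of(c,t)[:1]:
            P=X[r['mask']]; print(c,t,round(r['p'],2),np.round(r['point']),len(P),np.median(P,0),np.percentile(P,5,0),np.percentile(P,95,0))
```

```text
13.4333
top loupe_grip 0.71 [348. 181.] 906 [ 0.5691 -0.1424  0.0523] [ 0.5132 -0.1889  0.015 ] [ 0.6106 -0.1091  0.057 ]
top lid_grip 0.68 [367. 132.] 4185 [ 0.6847 -0.1804  0.1603] [ 0.6324 -0.2888  0.0803] [ 0.734  -0.0674  0.2254]
top loupe 0.75 [353. 182.] 879 [ 0.5694 -0.1428  0.0524] [ 0.5161 -0.1889  0.047 ] [ 0.608  -0.1085  0.057 ]
scene loupe_grip 0.44 [356. 264.] 604 [0.7805 0.0919 0.019 ] [0.7599 0.0591 0.004 ] [0.8269 0.1215 0.0319]
scene lid_grip 0.7 [250. 193.] 3502 [ 0.6946 -0.1755  0.1624] [ 0.6384 -0.2896  0.0757] [ 0.7417 -0.0632  0.2234]
```

View pics/g2.png

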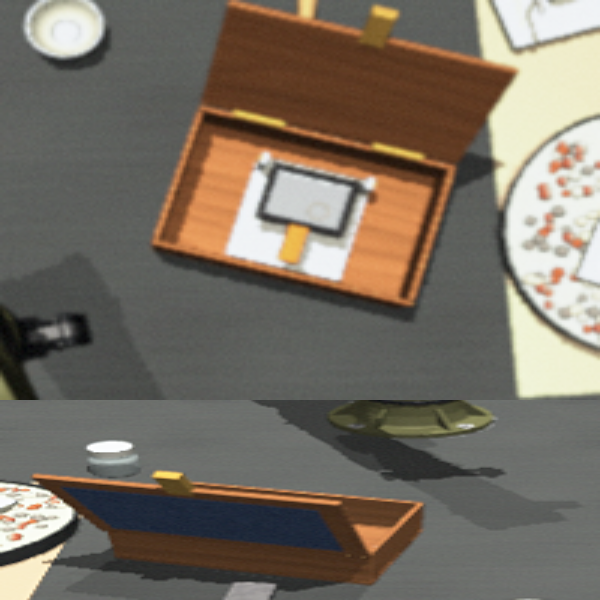

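The lid rests back on its stop. The loupe is folded down inside the case, with its orange tab at crop (294,245), which is top pixel (348,198). Only the top camera sees inside, since the lid blocks the scene camera.

Run:
```python
from h import *
np.set_printoptions(precision=4,suppress=True)
im=cv2.imread('pics/t2.png'); X=cloud('top',np.load('t2.npy')); hsv=cv2.cvtColor(im,cv2.COLOR_BGR2HSV).astype(int)
m=np.zeros((400,640),bool); m[185:212,338:360]=1
o=m&(hsv[...,0]>8)&(hsv[...,0]<28)&(hsv[...,1]>170)&(hsv[...,2]>150)&(X[...,2]>.035)
n,l,st,ce=cv2.connectedComponentsWithStats(o.astype(np.uint8)); k=1+st[1:,4].argmax(); o=l==k
P=X[o]; C=H-.085*xh  # case centre
print(st[k],ce[k]); L=np.c_[(P-C)@xh,(P-C)@yh,P[:,2]]
print('tab local med',np.median(L,0),np.percentile(L,3,0),np.percentile(L,97,0))
b=np.zeros((400,640),bool); b[155:202,325:385]=1
b&=(hsv[...,2]<70)&(X[...,2]>.035); P=X[b]; L=np.c_[(P-C)@xh,(P-C)@yh,P[:,2]]
print('frame',b.sum(),np.percentile(L,[1,50,99],axis=0))
print(cv2.minAreaRect(P[:,:2].astype(np.float32)))
# lid angle
m=np.zeros((400,640),bool); m[105:140,330:400]=1; P=X[m&(X[...,2]>.1)]; r=(P-H)
a=np.c_[r@xh,r[:,2]]; u=np.polyfit(a[:,1],a[:,0],1); print('lid',np.pi/2+np.arctan(u[0]),u[1])
# rim
m=np.zeros((400,640),bool); m[135:230,290:410]=1; m&=abs(X[...,2]-.070)<.006; P=X[m]
print('rim',cv2.minAreaRect(P[:,:2].astype(np.float32)),C)
```

```text
[344 190   8  15  45] [347.6889 195.7111]
tab local med [-0.0369 -0.0037  0.0544] [-0.0627 -0.0079  0.0509] [-0.0231  0.0046  0.0585]
frame 153 [[-0.0229 -0.08    0.0354]
 [ 0.0803 -0.024   0.0526]
 [ 0.0823  0.0393  0.0646]]
((0.5215156078338623, -0.1012173593044281), (0.1057996079325676, 0.3274890184402466), 51.33893585205078)
lid 1.3983850980821115 0.07263222890705671
rim ((0.5674145817756653, -0.14425620436668396), (0.2606411278247833, 0.1758912354707718), 72.9150161743164) [ 0.5634 -0.1421  0.07  ]
```

```bash
cat >> h.py <<'E'
L=H-.085*xh+.048*xh-.003*yh; L[2]=.048
def loupe(th): return L+.098*(-np.cos(th)*xh+np.sin(th)*zh)
E
python3 - <<'E'
from h import *
np.set_printoptions(precision=4,suppress=True)
X=cloud('top',np.load('t2.npy')); s=models.masks_of('top','lid')
for r in s[:2]:
    P=X[r['mask']]; P=P[P[:,2]>.085]; a=np.c_[(P-H)@xh,P[:,2]-.07]; d=np.linalg.svd(P-P.mean(0),full_matrices=False)[2][2]; print('lid normal xh,z',d@xh,d[2],len(P),a.mean(0))
ctrl.movep(tcp(loupe(0)+[0,0,.10],Q),Q)
im,d=vision.grab_frame('scene')
ctrl.movel(tcp(loupe(0),Q),max_speed=.08)
s=get_state(); print(s['time'],s['tcp_pos'],s['contact_force'])
ctrl.close_gripper(25); s=get_state(); print(s['time'],s['width'],s['gripper_force'],s['contact_force'],s['tcp_pos'])
im,d=vision.grab_frame('top');im2,d=vision.grab_frame('scene')
cv2.imwrite('pics/g3.png',np.vstack([cv2.resize(im[100:260,250:450],(600,400)),cv2.resize(im2[120:250,180:380],(600,200))]))
E
```

```text
lid normal xh,z -0.9898235221744829 -0.14091744932356795 3852 [0.0432 0.0996]
16.7167 [ 0.5151 -0.13    0.0298] [ 0.1598 -0.1601 -0.6011]
17.325 0.019631772617515423 30.39052516222 [-1.8814 -4.6036  4.0766] [ 0.5143 -0.1314  0.0296]
```

View pics/g3.png

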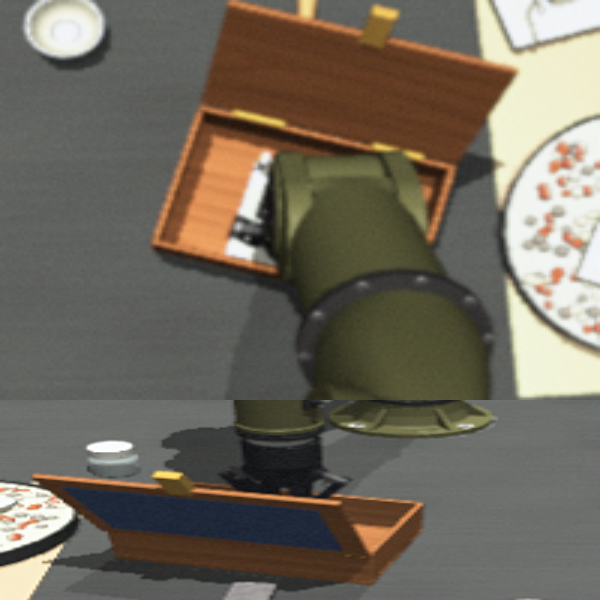

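The tab is gripped at 19.6 mm, and the lid leans back about 23.5° on its stop. Next I swing the loupe up.

Run:
```python
from h import *
np.set_printoptions(precision=3,suppress=True)
for th in np.linspace(0,np.pi/2,11)[1:]:
    ctrl.movel(tcp(loupe(th),Q),max_speed=.05)
    s=get_state(); f=s['contact_force']; print(round(th,2),round(s['time'],2),f,s['width'],s['gripper_force'])
    if np.linalg.norm(f)>40: print('STOP');break
ctrl.pause(.5); s=get_state(); print(s['time'],s['contact_force'],s['tcp_pos'],tcp(loupe(th),Q))
im,d=vision.grab_frame('top');im2,d2=vision.grab_frame('scene')
cv2.imwrite('pics/t4.png',im);cv2.imwrite('pics/s4.png',im2);np.save('t4.npy',d);np.save('s4.npy',d2)
cv2.imwrite('pics/g4.png',np.vstack([cv2.resize(im[120:240,270:430],(400,300)),cv2.resize(im2[100:240,180:380],(400,280))]))
```

```text
0.16 17.88 [-0.158 -5.48  -1.281] 0.01948288037015995 29.497925341129303
0.31 18.34 [-1.392 -5.116 -1.387] 0.019173930977843062 29.531954526901245
0.47 18.8 [-1.433 -5.075 -1.211] 0.019408737942516494 29.84912931919098
0.63 19.26 [-2.362 -5.595 -1.345] 0.019249471468124685 30.388213992118835
0.79 19.72 [-2.198 -4.708 -0.865] 0.019434313241046417 30.82538276910782
0.94 20.18 [-2.174 -4.916 -1.912] 0.019433010591882734 31.092363595962524
1.1 20.63 [-2.292 -4.549 -1.996] 0.019193443421593712 31.343728601932526
1.26 21.09 [-2.118 -5.458 -2.987] 0.019427704853827374 31.714879274368286
1.41 21.55 [-2.515 -4.328 -3.06 ] 0.01957640670880327 32.23908483982086
1.57 22.01 [-1.999 -4.291 -2.79 ] 0.01960397921569753 32.831658124923706
22.5083 [-2.339 -4.627 -3.237] [ 0.607 -0.16   0.127] [ 0.608 -0.159  0.127]
```

View pics/g4.png

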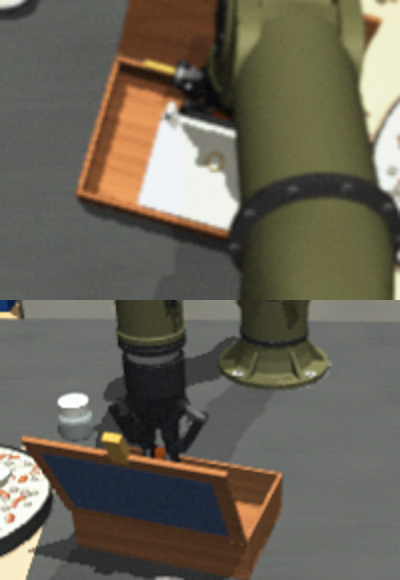

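The loupe is up in the gripper; the orange tab shows at crop (160,453), the ring is still on the stand at (215,160), and the lid is on its stop. I check the angle from the orange pixels.

Run:
```python
from h import *
np.set_printoptions(precision=4,suppress=True)
im=cv2.imread('pics/s4.png'); X=cloud('scene',np.load('s4.npy')); hsv=cv2.cvtColor(im,cv2.COLOR_BGR2HSV).astype(int)
m=np.zeros((400,640),bool); m[165:185,248:275]=1
m&=((hsv[...,0]<25))&(hsv[...,1]>120)&(hsv[...,2]>60); P=X[m]
for p,uv,c in zip(P,np.argwhere(m),im[m]): 
    r=p-L; print(uv,c,r@xh,r@yh,p[2])
X=cloud('top',np.load('t4.npy')); m=np.zeros((400,640),bool); m[150:172,340:368]=1
im=cv2.imread('pics/t4.png'); m&=(im.max(2)<60)&(X[...,2]>.05)&(X[...,2]<.16); P=X[m]; r=P-L
print('top dark'); print(np.c_[r@xh,r@yh,P[:,2]][::max(1,len(P)//15)])
```

```text
[174 248] [ 53  75 105] -0.1290851740122903 -0.10220481004095275 0.07032483174054796
[174 257] [24 35 66] -0.0009384517983411966 -0.007031961096357013 0.1638584188265207
[174 258] [ 24  62 129] -0.008994166822079371 -0.008130908765300074 0.15890956372967127
[174 259] [ 23  71 154] -0.008788106257905515 -0.0050954050609537905 0.15960950391508308
[174 260] [ 21  69 149] -0.011382595088466436 -0.003439293816824888 0.15839888345204806
[174 261] [ 20  64 137] -0.013137432806818342 -0.0013612258746035703 0.15776271759865607
[174 262] [30 54 98] -0.011100810648913127 0.0025525785366088322 0.15970713895995411
[175 248] [35 58 88] -0.1273751742624277 -0.10164812783679808 0.0677761966437281
[175 249] [ 41  67 104] -0.13021848971147876 -0.09969795474785283 0.06646687007614951
[175 250] [ 42  68 101] -0.12603138486479673 -0.09401465060264719 0.0700344768774459
[175 257] [ 20  48 103] -0.0032606334570984266 -0.00845309826956171 0.15910340120206365
[175 258] [ 32  77 158] -0.003944649487382228 -0.0058701265022865975 0.15919373369863996
[175 259] [ 25  70 148] -0.00619430357139044 -0.00406129396115
[... 14300 characters left out ...]
2673906
[184 272] [ 78 128 196] 0.11101459523726845 0.0842573694283149 0.22059194720465025
[184 273] [ 83 137 211] 0.11184932985515852 0.08707895259556267 0.22168223210528712
[184 274] [ 87 143 218] 0.11192218603582754 0.08955457311694237 0.22222695311092328
top dark
[[-0.0016  0.0392  0.1194]
 [ 0.0001  0.025   0.1176]
 [-0.0052  0.0298  0.1219]
 [-0.0084  0.0392  0.1093]
 [-0.0044  0.0207  0.1168]
 [-0.007   0.0377  0.0896]
 [-0.0081  0.0202  0.1209]
 [-0.0045  0.0358  0.0643]
 [-0.0088  0.0189  0.1119]
 [-0.0048  0.0266  0.064 ]
 [-0.0063  0.0092  0.0984]
 [-0.005   0.0097  0.0752]
 [-0.0113 -0.01    0.1385]
 [-0.0042 -0.0048  0.0775]
 [-0.0039 -0.0068  0.0624]
 [-0.0028 -0.0166  0.0554]]
```

Both views suggest the loupe is about 0.03–0.05 rad short of upright. I correct by 3 mm, settle, and hand in.

Run:
```python
from h import *
ctrl.movel(tcp(loupe(np.pi/2)+.0035*xh,Q),max_speed=.02); ctrl.pause(1.0)
s=get_state(); print(s['time'],s['width'],s['gripper_force'],s['contact_force'],s['tcp_pos'])
print(ticket.close_job())
```

```text
23.9333 0.019593912681601093 32.99046277999878 [-4.45225708 -3.94762805 -2.12070505] [ 0.61029578 -0.16100402  0.12689918]
the job is handed in; nothing more can be done
None
```

The job is handed in at 23.9 s: the lid rests on its stop and the loupe is held by its orange tab, upright to within about 0.05 rad by my camera estimate; the result of the judging was not shown.

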